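Fit the carburettor insulator to the inlet manifold

TASK

Pull the plug out of the manifold's carburettor port and stand it in the bare corner of the small parts tray. Then take the long two-hole insulator from that tray and lower it over both studs until it lies flat on the manifold's pad. Leave the other parts and tools where they are.

Things in the scene. Friction and masses are not known exactly. Their poses are not given: they have to be found in the camera images.
- insulator_mid (a point): Part to fit, flat in the tray: brown two-bolt plate, 12 mm thick, 113 mm long (y), 54 mm wide (x) with parallel flat sides along its middle 48 mm, ends tapering to rounded lobes 29 mm wide. 34 mm bore at the middle; an 11 mm through hole in each lobe, 42 mm from the middle along +y and -y. Same either way round or up. Point: its very centre, 6 mm above its underside; z up. 0.1 kg.
- pad (a point): Centre of the flat top face of the carburettor pad (50 mm in x, 111 mm in y, 12 mm thick, 34 mm bore) of a bare aluminium inlet manifold strapped to a timber block; it does not move. 115 mm above the bench. z up, studs along y. Below it a 44 mm pipe, 250 mm long, runs along y, and two branches reach to 92 mm in +x, lower than 91 mm above the bench.
- stud_a (a point): Tip of the threaded steel stud on the pad's +y side: 8 mm diameter, upright, 32 mm tall above the pad, its last 8 mm tapering to 3.6 mm; 42 mm from the pad's centre along y.
- stud_b (a point): Tip of the like stud on the pad's -y side, 42 mm from the pad's centre.
- plug_mid (a point): Black plastic plug sitting loose in the port, upright: skirt 29 to 31 mm across and 16 mm deep, brim 44 mm across and 4 mm thick resting on the pad, above it a round grip knob 25 to 26 mm across, 30 mm tall. 50 mm tall in all; point: on its axis half-way up, 25 mm above the skirt's bottom and below the knob's top (9 mm above the pad at the start). z up its axis. 40 g. Stands on its skirt.
- tray: Small black plastic parts tray with white paper in it, fixed to the bench: 320 mm (x) by 250 mm (y), walls 4 mm thick and 50 mm high (54 mm with the rolled rim). Origin: centre of its underside; the paper on its floor is 5 mm above that. The insulators lie in it.
- tray_bare (a point): Middle of the bare corner of the small parts tray, on the paper: 85 mm along +x and 60 mm along -y of the tray's own axes from the tray's centre; at least 40 mm free of other parts all round.
- insulator4: A different insulator, not wanted: brown, square, 78 x 78 x 12 mm, with a bore and four small holes, in the tray's far corner at +y. Origin: centre of its underside.
- carburettor: Loose aluminium downdraught carburettor, about 120 mm tall and 85 x 120 mm, standing on the bench beyond the work. Origin: centre of its underside.
- bell: Aluminium dashpot bell, 86 mm across and 97 mm tall, standing on the bench beyond the work. Origin: centre of its underside.
- wrench: Steel wrench, 190 mm long, lying on the bench beyond the work.
- screwdriver: Screwdriver with an orange handle, 210 mm long, lying on the bench between the manifold and the tray, pointing away from the robot.
- spray_can: Grey spray can, 66 mm across, 190 mm tall, standing on the robot's right (-y). Origin: centre of its underside.
- jar: Glass jar with a steel lid, 72 mm across, 85 mm tall, standing on the robot's right. Origin: centre of its underside.
Not all that is in view belongs to the job. What is shaped like the part that bears insulator_mid but yellow is not meant.

How it is judged:
By the outcome, as a careful person would: the job done as asked, in the order asked, and still so for the second after the job is handed in, with the robot touching nothing.
It also fails if it takes over 58 s, if anything falls off the work surface, if the arm or the gripper's body presses on something with over 40 N, if the wrist force passes 120 N, or if a joint passes its speed limit or range.

ROBOT

A 6-joint arm with a two-finger parallel gripper is mounted at the origin on the work surface. World frame = base frame: x ahead of the robot, y to its left, z up, the work surface at z = 0. Lengths are in mm, angles in degrees, forces in N, time in s.
With the tool pointing down it reaches from about 300 to 850 mm from the base axis. Payload 4.2 kg.
Tool frame: the origin (TCP) lies at the very end of the fingers, on their centre line; the grasp point (between the pads) lies 19 mm behind it (env.grip_depth is the distance from the TCP to the grasp point, in mm); z points along the fingers, y is the line along which they close (so a half turn about z gives the same grasp; the last joint's range is limited). The gripper opens to 91 mm and grips with 3 to 60 N. Pads are 32 mm wide; open, the fingers measure 118 mm over their backs; the gripper's body (76 mm by 178 mm) begins 60 mm behind the grasp point.
Start: joints at [-74.943, 18.312, 89.639, -0, 72.044, -1.146], TCP at [160.454, -552.175, 213.976] pointing down, gripper open.
Joint ranges: [-177.97, 177.97], [-48.28, 115.42], [12.27, 149.76], [-77.06, 257.06], [2.81, 150.46], [-146.56, 146.56]. Speed limits (degrees/s): [147.25, 147.25, 180, 180, 180, 180].

INTERFACE

Orientations are given as [roll, pitch, yaw] about the fixed x, y, z axes, in that order (R = Rz(yaw) Ry(pitch) Rx(roll)).
In Python, from workcell import env, cams gives the robot as it stands.
- The arm moves only by the tool apply_moves, never from a script. Its argument "deltas" is a list of rows, each a list of 5 numbers: the shift along the tool's x, y, z in m, then the turn about the tool's z in rad, then the opening, from -1 (shut) to 1 (fully open), so that 0 is half open. In form: [[tx, ty, tz, roll, gripper], ...]. A call has 1 to 5 rows; each row is the pose to reach, as a shift and turn from the pose commanded when the call began, along the tool's axes at that moment; what a row does not reach only later rows make up. A row lasts 1/10 s, in which the tool goes at most 50 mm and 8.59 degrees, less where a joint would pass 70% of its speed; a pose out of reach is approached as far as the arm can. A call with a gripper value outside its range is refused whole. The fingers move at their own pace and stop on an object; "grip_force" is the grip in N (left out, the last holds). Time passes only in rows, so rows that repeat a pose let the fingers close. It gives the time, the measured TCP pose, the force, the opening and the grip force at its end, in the units of the state.
- env.state(): the state, without advancing time (a new reading comes with each control period).
- cams.grab_frame(name): name is "scene" or "top" or "wrist"; returns the picture (480x640x3 uint8, blue, green, red); there is no depth.
- cams.get_calibration(name): a dict with "mtx" (3x3 intrinsics, pixels), "k1" (the pictures are not rectified: a ray, as slopes to the right and down, at radius r is drawn at 1 + k1 r^2 times it, then the intrinsics apply), "eye" and "attitude" of the camera in the world; the wrist camera has in their place "tool_from_camera" (4x4, takes a point from camera to tool coordinates, whose origin is the TCP and whose axes are the flange's). Camera axes: x right, y down, z forward; pixel columns grow to the right and rows downward; lengths in mm; the calibration is good to about 2 mm. A picture is of the moment at which its call begins: read the wrist's pose just before it. get_calibration takes no time and is no camera call.
- env.job_done(): hands the job in; it is judged then, once.
The state is a dict: "time_s": time; "qpos": joint angles; "qvel": joint speeds; "effort": joint torques, N m; "ee_pos": TCP position; "ee_rot": TCP orientation; "force": force on the tool from outside, world axes, zero at the start; "torque": the same for the moment, N m; "gripper_width": finger opening in mm; "gripper_force": force on a finger pad.
Only numpy, scipy, OpenCV 4.12 (cv2) and the standard library are available. Lean on these libraries where they do the work, as an engineer would, in place of code of your own. Each camera call takes 0.05 s, during which the arm holds its last target. There are 200 camera calls.

## Working session

There is one attempt and no reset: what is moved stays moved. The work goes in short steps, Python scripts to look and compute and a tool call to move; the robot and the scene stay as the last step left them, time stands still between calls to the robot, and variables do not carry over. Pictures are saved under pics/ and viewed, at most 10 in all, crops included, and the job is handed in when it is done.

Besides the shell and the picture viewer there is one more tool, called after "Request:" by a JSON object that holds its "fn" and its "kwargs", one argument or row to a line. apply_moves: Moves the arm, as the interface text tells. Its arguments: {"type":"object","properties":{"deltas":{"type":"array"},"grip_force":{"type":"number"}},"required":["deltas"]}

```bash
ls; mkdir -p pics; cat > h.py <<'E'
import numpy as np, cv2
from workcell import env, cams
from scipy.spatial.transform import Rotation as R
def pose(s): 
    T=np.eye(4);T[:3,:3]=R.from_euler('xyz',s['ee_rot'],degrees=True).as_matrix();T[:3,3]=s['ee_pos'];return T
def ray(name,uv,T=None):
    c=cams.get_calibration(name);K=np.array(c['mtx']);k=c['k1']
    uv=np.atleast_2d(np.array(uv,float))
    p=cv2.undistortPoints(uv.reshape(-1,1,2),K,np.array([k,0,0,0,0.])).reshape(-1,2)
    d=np.c_[p,np.ones(len(p))]
    if name=='wrist':
        M=T@np.array(c['tool_from_camera']);return M[:3,3],d@M[:3,:3].T
    A=np.array(c['attitude'])
    if A.shape!=(3,3): A=R.from_euler('xyz',A,degrees=True).as_matrix()
    return np.array(c['eye'],float),d@A.T
def onz(name,uv,z,T=None):
    o,d=ray(name,uv,T);return o+d*((z-o[2])/d[:,2])[:,None]
def two(r1,r2):
    (o1,d1),(o2,d2)=r1,r2;d1=d1[0];d2=d2[0]
    s=np.linalg.lstsq(np.c_[d1,-d2],o2-o1,rcond=None)[0]
    a=o1+s[0]*d1;b=o2+s[1]*d2;return (a+b)/2,np.linalg.norm(a-b)
E
python3 - <<'E'
from h import *
for n in ['scene','top','wrist']:
    print(n,cams.get_calibration(n)); cv2.imwrite(f'pics/{n}0.png',cams.grab_frame(n))
print(env.state())
E
```

```text
pics
scene {'mtx': array([[441.02989005,   0.        , 318.64345799],
       [  0.        , 441.02989005, 232.09495461],
       [  0.        ,   0.        ,   1.        ]]), 'k1': -0.056347801116661614, 'eye': array([ 903.06803534, -686.66756942,  713.45431076]), 'attitude': array([-1.32544963e+02,  8.96172458e-02,  2.72638903e+01])}
top {'mtx': array([[488.19780895,   0.        , 319.40542215],
       [  0.        , 488.19780895, 238.35604143],
       [  0.        ,   0.        ,   1.        ]]), 'k1': -0.0889973171130109, 'eye': array([ 361.80532536,  -84.74733594, 1392.31653306]), 'attitude': array([-1.71084117e+02, -1.56407128e-01, -8.92995414e+01])}
wrist {'mtx': array([[356.82908752,   0.        , 323.04261529],
       [  0.        , 356.82908752, 238.99547947],
       [  0.        ,   0.        ,   1.        ]]), 'k1': -0.03178185179503623, 'tool_from_camera': array([[ 1.73814645e-04, -9.69805563e-01, -2.43879354e-01,
         6.77025783e+01],
       [ 9.99999626e-01,  3.75213166e-04, -7.79357628e-04,
        -7.53778654e-01],
       [ 8.47332107e-04, -2.43879128e-01,  9.69805266e-01,
        -1.70854045e+02],
       [ 0.00000000e+00,  0.00000000e+00,  0.00000000e+00,
         1.00000000e+00]])}
{'time_s': 0.15, 'qpos': array([-7.49439568e+01,  1.83435561e+01,  8.96895788e+01,  8.74609484e-04,
        7.20443861e+01, -1.14622528e+00]), 'qvel': array([ 0.04143887, -0.11026915, -0.34307171,  0.07593824,  0.02307681,
        0.01751234]), 'effort': array([ 4.60655756e-04, -4.12772119e+01, -2.32155257e+01,  7.28479656e-02,
        4.33834840e-02, -8.41956853e-05]), 'ee_pos': array([ 160.34642344, -551.79839483,  213.31534677]), 'ee_rot': array([-1.79922511e+02, -2.38221500e-03,  1.62019967e+01]), 'force': array([ 1.26066632, -0.27971558,  0.75727167]), 'torque': array([ 8.56121468e-03,  7.83511004e-05, -2.94399802e-03]), 'gripper_force': 0.0, 'gripper_width': 91.40374097006702}
```

View pics/top0.png

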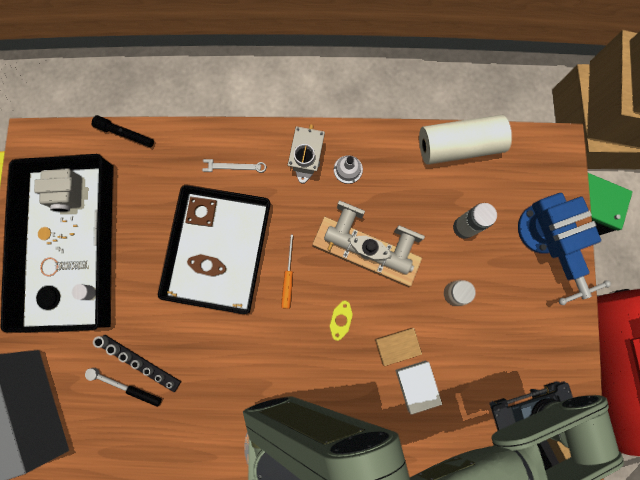

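View pics/scene0.png

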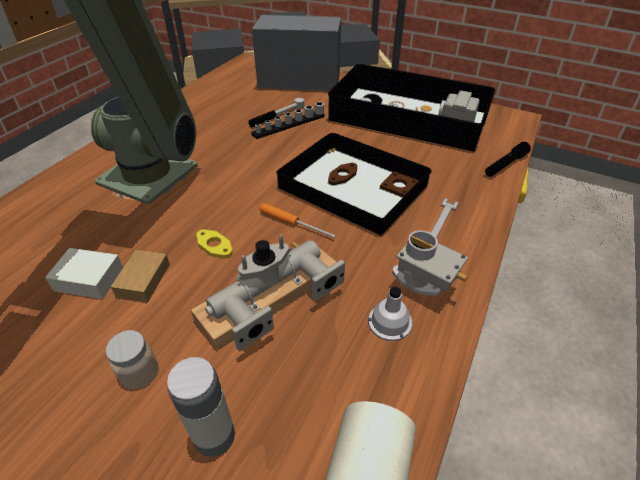

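```bash
python3 - <<'E'
from h import *
t=cv2.imread('pics/top0.png');s=cv2.imread('pics/scene0.png')
print('plug',onz('top',[370,246],149),two(ray('top',[370,245]),ray('scene',[264,245])))
hsv=cv2.cvtColor(t,cv2.COLOR_BGR2HSV)
# paper in small tray
x0,y0=155,180
sub=hsv[180:320,155:275];m=((sub[...,1]<40)&(sub[...,2]>150)).astype(np.uint8)
c=max(cv2.findContours(m,0,2)[0],key=cv2.contourArea)+[x0,y0]
r=cv2.minAreaRect(c);bp=cv2.boxPoints(r);w=onz('top',bp,5);print('paper',bp,w,w.mean(0))
# brown parts
br=((sub[...,1]>80)&(sub[...,0]<20)&(sub[...,2]<170)).astype(np.uint8)
pm=np.zeros_like(m);cv2.drawContours(pm,[c-[x0,y0]],-1,1,-1)
for k in cv2.findContours(br*pm,0,2)[0]:
    if cv2.contourArea(k)>150:
        rr=cv2.minAreaRect(k+[x0,y0]);print('brown',rr,onz('top',cv2.boxPoints(rr),17).round(),onz('top',[rr[0]],17))
cv2.imwrite('pics/c1.png',np.hstack([cv2.resize(t[195:295,305:430],None,fx=4,fy=4,interpolation=2)]))
E
```

```text
plug [[ 538.6114376  -216.26321993  149.        ]] (array([ 543.34303134, -215.41945681,  145.05542777]), np.float64(4.021551282750917))
paper [[167.77318 294.37946]
 [187.55919 191.49216]
 [265.63336 206.50641]
 [245.84737 309.3937 ]] [[412.33895316 344.43331696   5.        ]
 [714.04554352 303.48066928   5.        ]
 [671.29545956  71.71795331   5.        ]
 [373.94733319 119.2100449    5.        ]] [542.90682236 209.71049611   5.        ]
brown ((206.16470336914062, 264.7588195800781), (39.047489166259766, 18.11369514465332), 12.52880573272705) [[484. 295.  17.]
 [534. 286.  17.]
 [512. 175.  17.]
 [461. 184.  17.]] [[497.62602199 234.80613125  17.        ]]
brown ((200.6486358642578, 211.10809326171875), (26.96143341064453, 26.63263702392578), 9.462321281433105) [[620. 302.  17.]
 [698. 294.  17.]
 [686. 215.  17.]
 [608. 224.  17.]] [[652.98708163 258.4317267   17.        ]]
```

View pics/c1.png

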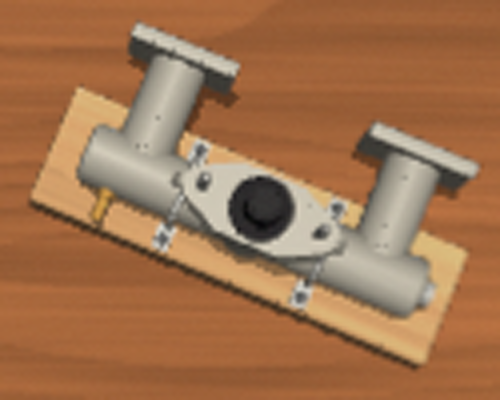

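```bash
cat >> h.py <<'E'
def go(x,y,z,psi):
    s=env.state();T=pose(s);d=T[:3,:3].T@(np.array([x,y,z])-T[:3,3])
    p=s['ee_rot'][2];t=(psi-p+180)%360-180
    print('t',s['time_s'],'at',s['ee_pos'].round(1),s['ee_rot'].round(2),'F',s['force'].round(1),'w',round(s['gripper_width'],1))
    print('delta m',(d/1000).round(4),'turn',round(-np.radians(t),4))
E
python3 -c "
from h import *
p=onz('top',[[356.2,240],[385.5,252.5]],147);print(p,p.mean(0),np.degrees(np.arctan2(p[0,1]-p[1,1],p[0,0]-p[1,0]))-90)
go(540,-217,270,66)"
```

```text
[[ 554.10324583 -180.82683954  147.        ]
 [ 522.47850264 -256.43709916  147.        ]] [ 538.29087424 -218.63196935  147.        ] -22.697604996058274
t 0.15 at [ 160.3 -551.8  213.3] [-179.92   -0.     16.2 ] F [ 1.3 -0.3  0.8] w 91.4
delta m [ 0.458  -0.2156 -0.0564] turn -0.8691
```

Request:
{"fn": "apply_moves", "kwargs": {
  "deltas": [
    [0.02,-0.01,-0.03,-0.1,1],
    [0.07,-0.03,-0.05,-0.25,1],
    [0.11,-0.05,-0.056,-0.4,1],
    [0.155,-0.07,-0.056,-0.55,1],
    [0.2,-0.095,-0.056,-0.7,1]
  ]
}}

```text
time_s: 0.65
ee_pos: [325.2, -406.2, 270.2]
ee_rot: [179.9, 0.0, 56.6]
force: [0.4, -1.1, -0.5]
gripper_width: 91.2
gripper_force: 0.0
```

```bash
python3 -c "
from h import *
go(540,-217,270,66)"
```

```text
t 0.65 at [ 325.2 -406.2  270.2] [1.7994e+02 1.0000e-02 5.6630e+01] F [ 0.4 -1.1 -0.5] w 91.2
delta m [2.762e-01 7.530e-02 2.000e-04] turn -0.1636
```

Request:
{"fn": "apply_moves", "kwargs": {
  "deltas": [
    [0.045,0.015,0,-0.08,1],
    [0.09,0.03,0,-0.16,1],
    [0.14,0.045,0,-0.16,1],
    [0.18,0.06,0,-0.16,1],
    [0.2,0.07,0,-0.16,1]
  ]
}}

```text
time_s: 1.15
ee_pos: [495.3, -277.0, 269.6]
ee_rot: [-180.0, -0.1, 65.7]
force: [0.1, -1.2, 0.2]
gripper_width: 91.0
gripper_force: 0.0
```

```bash
python3 -c "
from h import *
s=env.state();np.save('T1.npy',pose(s));cv2.imwrite('pics/w1.png',cams.grab_frame('wrist'))
go(540,-217,250,67)"
```

```text
t 1.2 at [ 497.4 -276.3  269.3] [ 1.7993e+02 -1.6000e-01  6.5720e+01] F [2.9 0.3 0.9] w 91.4
delta m [0.0715 0.0144 0.0195] turn -0.0224
```

View pics/w1.png

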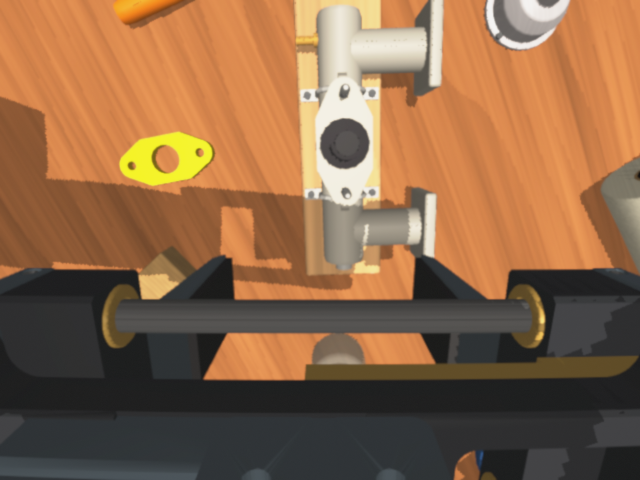

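Request:
{"fn": "apply_moves", "kwargs": {
  "deltas": [
    [0.015,0.007,0.01,-0.02,1],
    [0.03,0.015,0.03,-0.02,1],
    [0.03,0.015,0.04,-0.02,1],
    [0.03,0.015,0.04,-0.02,1]
  ]
}}

```text
time_s: 1.6
ee_pos: [517.4, -258.4, 227.6]
ee_rot: [-179.7, 0.0, 66.6]
force: [-0.0, -0.2, 0.3]
gripper_width: 91.0
gripper_force: 0.0
```

```bash
cat > m.py <<'E'
from h import *
s=env.state();np.save('T2.npy',pose(s));cv2.imwrite('pics/w2.png',cams.grab_frame('wrist'))
T1,T2=np.load('T1.npy'),np.load('T2.npy')
def knob(f):
    g=cv2.cvtColor(cv2.imread(f),cv2.COLOR_BGR2GRAY)[:240]
    out=[]
    for th in (28,55):
        for c in cv2.findContours((g<th).astype(np.uint8),1,2)[0]:
            A=cv2.contourArea(c)
            if 500<A<8000 and len(c)>5:
                (u,v),r=cv2.minEnclosingCircle(c)
                if A/(np.pi*r*r)>.75: out.append((th,round(u,1),round(v,1),round(r,1)))
    return out
print(knob('pics/w1.png'),knob('pics/w2.png'))
a=cv2.imread('pics/w1.png')[60:220,300:390];b=cv2.imread('pics/w2.png')[40:260,260:420]
f=lambda i:cv2.resize(i,None,fx=600/i.shape[0]*.99,fy=600/i.shape[0]*.99,interpolation=2)
im=np.hstack([f(a),f(b)]);print(im.shape);cv2.imwrite('pics/c2.png',im)
go(540,-217,250,67)
E
python3 m.py
```

```text
[] []
(594, 766, 3)
t 1.65 at [ 517.9 -259.   229. ] [-1.7985e+02  2.0000e-02  6.6600e+01] F [ 0.  -0.3 -0.1] w 91.0
delta m [ 0.0473  0.0035 -0.021 ] turn -0.007
```

View pics/c2.png

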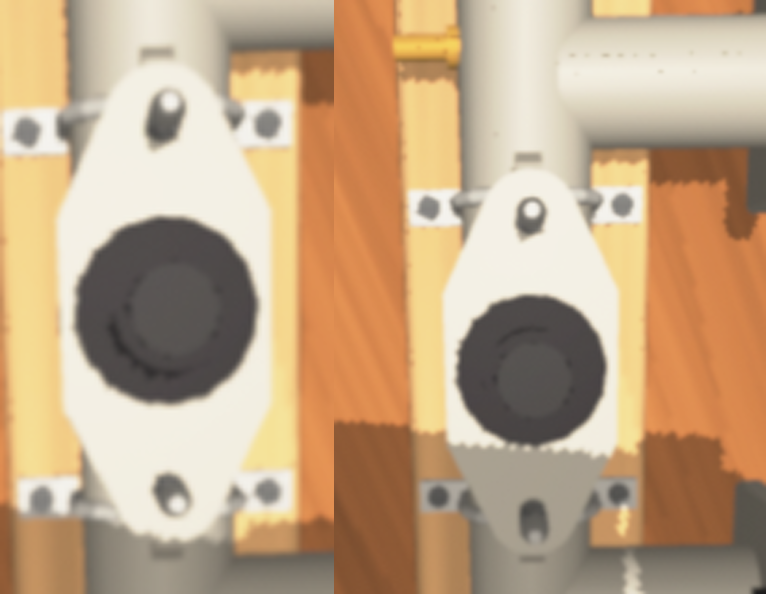

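```bash
python3 - <<'E'
from h import *
T1,T2=np.load('T1.npy'),np.load('T2.npy')
for n,a,b,z in [('a',(345.8,86.9),(333.3,117.8),147),('b',(347.4,195.5),(334.4,239.3),147),('knob',(347.7,142.7),(334.1,180.7),149),('brim',(345,143.5),(333,177),119)]:
    P,e=two(ray('wrist',a,T1),ray('wrist',b,T2));print(n,P.round(1),round(e,1),onz('wrist',a,z,T1).round(1),onz('wrist',b,z,T2).round(1))
E
```

```text
a [ 557.6 -178.6  150.5] 0.2 [[ 557.9 -178.1  147. ]] [[ 557.8 -178.5  147. ]]
b [ 525.8 -255.2  150.8] 0.4 [[ 525.7 -255.6  147. ]] [[ 525.7 -256.3  147. ]]
knob [ 542.1 -216.9  153.2] 0.3 [[ 542.5 -217.   149. ]] [[ 542.  -217.1  149. ]]
brim [ 542.  -216.9  119. ] 0.2 [[ 542.1 -217.   119. ]] [[ 542.  -216.8  119. ]]
```

Request:
{"fn": "apply_moves", "kwargs": {
  "deltas": [
    [0.025,0.003,0.01,-0.016,1],
    [0.048,0.0055,0.029,-0.016,1],
    [0.048,0.0055,0.05,-0.016,1],
    [0.048,0.0055,0.05,-0.016,1]
  ]
}}

```text
time_s: 2.05
ee_pos: [541.4, -216.6, 178.2]
ee_rot: [-179.7, 0.0, 67.5]
force: [-1.4, -0.2, 0.4]
gripper_width: 90.8
gripper_force: 0.0
```

```bash
python3 -c "
from h import *
go(542,-217,123.5,67.5)"
```

```text
t 2.05 at [ 541.4 -216.6  178.2] [-1.7974e+02  3.0000e-02  6.7530e+01] F [-1.4 -0.2  0.4] w 90.8
delta m [-0.0001  0.0009  0.0547] turn 0.0006
```

Request:
{"fn": "apply_moves", "kwargs": {
  "deltas": [
    [0,0.0005,0.025,0,0.6],
    [0,0.0005,0.05,0,0.4],
    [0,0.0005,0.054,0,0],
    [0,0.0005,0.054,0,-0.6],
    [0,0.0005,0.054,0,-1]
  ],
  "grip_force": 20
}}

```text
time_s: 2.55
ee_pos: [544.6, -217.9, 127.9]
ee_rot: [179.8, 0.0, 67.5]
force: [0.9, -0.9, 0.7]
gripper_width: 54.1
gripper_force: 0.0
```

Request:
{"fn": "apply_moves", "kwargs": {
  "deltas": [
    [0,0,0,0,-1],
    [0,0,0,0,-1],
    [0,0,0,0,-1],
    [0,0,0,0,-1]
  ]
}}

```text
time_s: 2.95
ee_pos: [543.8, -217.0, 126.4]
ee_rot: [180.0, 0.0, 67.5]
force: [0.8, -0.8, 1.1]
gripper_width: 25.1
gripper_force: 20.0
```

Request:
{"fn": "apply_moves", "kwargs": {
  "deltas": [
    [0,0,-0.01,0,-1],
    [0,0,-0.03,0,-1],
    [0,0,-0.06,0,-1],
    [0,0,-0.09,0,-1],
    [0,0,-0.1,0,-1]
  ]
}}

```text
time_s: 3.45
ee_pos: [545.2, -217.6, 229.8]
ee_rot: [179.6, 0.0, 67.5]
force: [0.4, 0.5, 0.2]
gripper_width: 24.7
gripper_force: 20.0
```

```bash
python3 -c "
from h import *
go(617,80,200,80)"
```

```text
t 3.45 at [ 545.2 -217.6  229.8] [1.7962e+02 1.0000e-02 6.7540e+01] F [0.4 0.5 0.2] w 24.7
delta m [ 0.3024 -0.0475  0.0295] turn -0.2174
```

Request:
{"fn": "apply_moves", "kwargs": {
  "deltas": [
    [0.04,-0.007,-0.01,-0.05,-1],
    [0.085,-0.014,-0.01,-0.1,-1],
    [0.13,-0.021,-0.01,-0.15,-1],
    [0.175,-0.03,-0.01,-0.2,-1],
    [0.21,-0.033,-0.01,-0.22,-1]
  ]
}}

```text
time_s: 3.95
ee_pos: [592.9, -7.7, 235.3]
ee_rot: [-179.9, -0.0, 80.3]
force: [-0.5, 0.3, -0.5]
gripper_width: 25.0
gripper_force: 20.0
```

Request:
{"fn": "apply_moves", "kwargs": {
  "deltas": [
    [0.03,0,0,0,-1],
    [0.05,0,0,0,-1],
    [0.05,0,0,0,-1],
    [0.05,0,0,0,-1]
  ]
}}

```text
time_s: 4.35
ee_pos: [601.6, 38.8, 235.2]
ee_rot: [-179.9, 0.1, 80.2]
force: [-0.6, 0.7, -0.6]
gripper_width: 25.1
gripper_force: 20.0
```

```bash
python3 -c "
from h import *
s=env.state();np.save('T3.npy',pose(s));cv2.imwrite('pics/w3.png',cams.grab_frame('wrist'))
go(617,135,200,80)"
```

```text
t 4.4 at [601.6  38.2 235.5] [-1.7995e+02  6.0000e-02  8.0140e+01] F [ 0.2  0.1 -0. ] w 24.8
delta m [ 0.098  -0.0013  0.0354] turn 0.0024
```

View pics/w3.png

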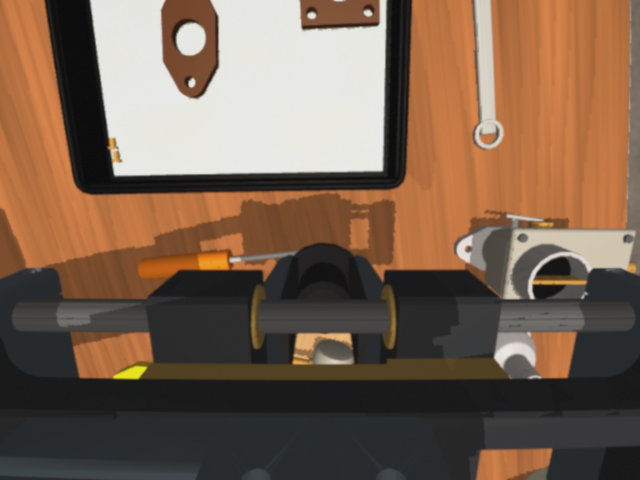

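```bash
python3 - <<'E'
from h import *
T=np.load('T3.npy')
p=onz('wrist',[[384,172],[113,178],[378,0]],5,T);print(p.round(1))
for d in (p[1]-p[0],p[2]-p[0]): print(np.degrees(np.arctan2(d[1],d[0])),np.linalg.norm(d))
u=(p[0]-p[1])/np.linalg.norm(p[0]-p[1]);v=np.array([-u[1],u[0],0]);
print('bare',p[0]-71*u+61*v)
print('ins',onz('wrist',[[190,39],[191,82]],17,T).round(1))
go(617,135,200,80)
E
```

```text
[[674.3  71.5   5. ]
 [373.7 117.4   5. ]
 [691.2 242.2   5. ]]
171.324068158948 304.07721084484047
84.33277804212678 171.49637483423243
bare [613.32149262 142.528762     5.        ]
ins [[499.3 236.   17. ]
 [490.3 196.6  17. ]]
t 4.4 at [601.6  38.2 235.5] [-1.7995e+02  6.0000e-02  8.0140e+01] F [ 0.2  0.1 -0. ] w 24.8
delta m [ 0.098  -0.0013  0.0354] turn 0.0024
```

Request:
{"fn": "apply_moves", "kwargs": {
  "deltas": [
    [0.045,-0.001,0.02,0,-1],
    [0.09,-0.003,0.04,0,-1],
    [0.101,-0.003,0.08,0,-1],
    [0.101,-0.003,0.12,0,-1],
    [0.101,-0.003,0.15,0,-1]
  ]
}}

```text
time_s: 4.9
ee_pos: [615.2, 137.9, 83.4]
ee_rot: [-179.9, 0.1, 80.1]
force: [0.8, 0.4, -0.5]
gripper_width: 24.7
gripper_force: 20.0
```

Request:
{"fn": "apply_moves", "kwargs": {
  "deltas": [
    [0,0,0.02,0,-1],
    [0,0,0.035,0,-1],
    [0,0,0.044,0,-1],
    [0,0,0.044,0,-1]
  ]
}}

```text
time_s: 5.3
ee_pos: [615.6, 137.7, 40.7]
ee_rot: [-179.9, 0.1, 80.1]
force: [0.4, 0.2, -0.4]
gripper_width: 25.1
gripper_force: 20.0
```

Request:
{"fn": "apply_moves", "kwargs": {
  "deltas": [
    [0,0,0.002,0,-1],
    [0,0,0.004,0,-1],
    [0,0,0.006,0,-1],
    [0,0,0.007,0,-1],
    [0,0,0.007,0,-1]
  ]
}}

```text
time_s: 5.8
ee_pos: [616.3, 139.0, 35.0]
ee_rot: [180.0, 0.0, 80.2]
force: [0.7, 0.5, -0.9]
gripper_width: 25.1
gripper_force: 20.0
```

Request:
{"fn": "apply_moves", "kwargs": {
  "deltas": [
    [0,0,0.001,0,-1],
    [0,0,0.0015,0,-1],
    [0,0,0.0015,0,-1]
  ]
}}

```text
time_s: 6.1
ee_pos: [616.2, 139.0, 33.3]
ee_rot: [-180.0, 0.0, 80.1]
force: [0.3, -0.9, 1.5]
gripper_width: 24.9
gripper_force: 20.0
```

Request:
{"fn": "apply_moves", "kwargs": {
  "deltas": [
    [0,0,0.0007,0,-1],
    [0,0,0.0014,0,-1],
    [0,0,0.0014,0,-1]
  ]
}}

```text
time_s: 6.4
ee_pos: [616.4, 139.0, 32.4]
ee_rot: [180.0, -0.0, 80.1]
force: [-0.3, 0.6, 2.9]
gripper_width: 25.0
gripper_force: 20.0
```

Request:
{"fn": "apply_moves", "kwargs": {
  "deltas": [
    [0,0,0.0006,0,-1],
    [0,0,0.0006,0,-1]
  ]
}}

```text
time_s: 6.6
ee_pos: [616.4, 139.0, 32.4]
ee_rot: [180.0, -0.0, 80.1]
force: [-2.1, 0.4, 4.9]
gripper_width: 25.0
gripper_force: 20.0
```

Contact confirmed (force rising, height static). Release gently.

Request:
{"fn": "apply_moves", "kwargs": {
  "deltas": [
    [0,0,0,0,-0.4],
    [0,0,0,0,-0.1],
    [0,0,0,0,0],
    [0,0,0,0,0.1],
    [0,0,0,0,0.1]
  ]
}}

```text
time_s: 7.1
ee_pos: [616.2, 139.0, 31.2]
ee_rot: [-180.0, 0.0, 80.1]
force: [0.7, -1.1, -0.4]
gripper_width: 50.1
gripper_force: 0.0
```

Request:
{"fn": "apply_moves", "kwargs": {
  "deltas": [
    [0,0,-0.01,0,0.1],
    [0,0,-0.03,0,0.1],
    [0,0,-0.07,0,0.1],
    [0,0,-0.11,0,0.5],
    [0,0,-0.14,0,1]
  ]
}}

```text
time_s: 7.6
ee_pos: [617.1, 139.2, 175.0]
ee_rot: [179.8, -0.1, 80.1]
force: [0.7, 0.2, 1.1]
gripper_width: 63.4
gripper_force: 0.0
```

```bash
python3 -c "
from h import *
go(490,175,200,79)"
```

```text
t 7.6 at [617.1 139.2 175. ] [ 1.798e+02 -8.000e-02  8.015e+01] F [0.7 0.2 1.1] w 63.4
delta m [ 0.0136 -0.1312 -0.0254] turn 0.02
```

Request:
{"fn": "apply_moves", "kwargs": {
  "deltas": [
    [0.003,-0.03,-0.015,0,1],
    [0.007,-0.07,-0.025,0,1],
    [0.01,-0.11,-0.025,0.02,1],
    [0.01,-0.131,-0.025,0.02,1],
    [0.01,-0.131,-0.025,0.02,1]
  ]
}}

```text
time_s: 8.1
ee_pos: [486.4, 171.6, 197.7]
ee_rot: [180.0, -0.0, 79.1]
force: [0.0, -0.3, -0.8]
gripper_width: 90.9
gripper_force: 0.0
```

```bash
cat > ins.py <<'E'
from h import *
import sys
def brown(img):
    h=cv2.cvtColor(img,cv2.COLOR_BGR2HSV);h[250:]=0
    m=((h[...,1]>100)&(h[...,2]<130)&(h[...,2]>25)).astype(np.uint8)
    pap=((h[...,1]<50)&(h[...,2]>130)).astype(np.uint8)
    c=max(cv2.findContours(pap,0,2)[0],key=cv2.contourArea)
    pm=np.zeros_like(m);cv2.drawContours(pm,[cv2.convexHull(c)],-1,1,-1)
    return m*pm
s=env.state();T=pose(s);img=cams.grab_frame('wrist');n=sys.argv[1]
np.save(f'T{n}.npy',T);cv2.imwrite(f'pics/w{n}.png',img)
cs,hi=cv2.findContours(brown(img),cv2.RETR_CCOMP,2)
for i,c in enumerate(cs):
    if cv2.contourArea(c)>60:
        M=cv2.moments(c);r=cv2.minAreaRect(c);uv=[M['m10']/M['m00'],M['m01']/M['m00']]
        print(i,'par',hi[0][i][3],'A',cv2.contourArea(c),np.round(uv,1),np.round(r[1],1),round(r[2],1),'z17:',onz('wrist',[uv],17,T).round(1))
go(490,175,200,79)
E
python3 ins.py 4
```

```text
1 par -1 A 180.0 [319.1 201. ] [25.2 13.2] 13.0 z17: [[485.2 191.7  17. ]]
9 par -1 A 7048.5 [480.9  92.2] [89. 86.] 90.0 z17: [[652.5 263.5  17. ]]
10 par 9 A 95.0 [450.  126.6] [10.6 10.6] 45.0 z17: [[620.6 238.   17. ]]
11 par 9 A 73.5 [507.8 123.4] [9.9 9.2] 45.0 z17: [[675.4 230.9  17. ]]
12 par 9 A 1246.5 [479.7  94.1] [37. 43.] 0.0 z17: [[651.2 261.9  17. ]]
13 par 9 A 93.5 [451.1  64.1] [12.   9.9] 45.0 z17: [[627.8 292.6  17. ]]
14 par 9 A 66.0 [510.7  61.1] [9.9 8.5] 45.0 z17: [[682.3 285.5  17. ]]
t 8.15 at [488.5 171.5 197.6] [ 1.7989e+02 -4.0000e-02  7.9070e+01] F [0.1 0.1 0.6] w 91.3
delta m [ 0.0037  0.0008 -0.0024] turn 0.0012
```

View pics/w4.png

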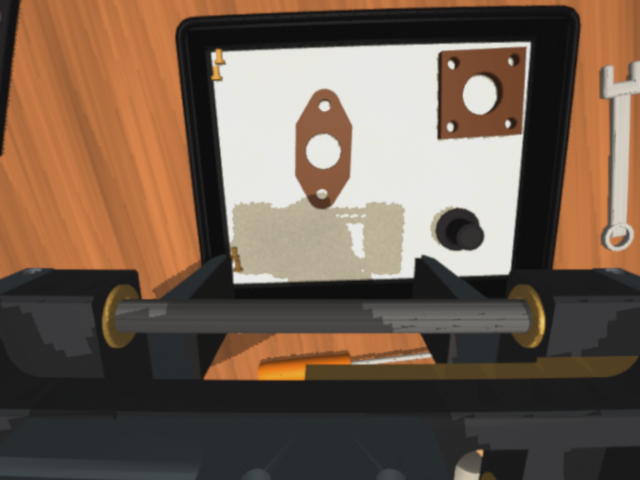

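Request:
{"fn": "apply_moves", "kwargs": {
  "deltas": [
    [0.01,0.004,0.02,0,1],
    [0.02,0.008,0.045,0,1],
    [0.02,0.008,0.045,0,1],
    [0.02,0.008,0.045,0,1]
  ]
}}

```text
time_s: 8.55
ee_pos: [501.5, 189.1, 151.4]
ee_rot: [-180.0, 0.0, 79.0]
force: [-0.5, 0.1, 0.4]
gripper_width: 91.6
gripper_force: 0.0
```

```bash
cat > ins2.py <<'E'
from h import *
s=env.state();np.save('T5.npy',pose(s));cv2.imwrite('pics/w5.png',cams.grab_frame('wrist'))
R_={}
for n,roi in (('4',(280,370,75,215)),('5',(250,400,20,290))):
    T=np.load(f'T{n}.npy');im=cv2.imread(f'pics/w{n}.png');h=cv2.cvtColor(im,cv2.COLOR_BGR2HSV)
    m=((h[...,1]>85)&(h[...,0]<20)).astype(np.uint8)
    z=np.zeros_like(m);z[roi[2]:roi[3],roi[0]:roi[1]]=1;m*=z
    cs,hi=cv2.findContours(m,cv2.RETR_CCOMP,cv2.CHAIN_APPROX_NONE)
    i=max(range(len(cs)),key=lambda k:cv2.contourArea(cs[k])*(hi[0][k][3]<0))
    M=cv2.moments(cs[i]);o=(M['m10']/M['m00'],M['m01']/M['m00'])
    r=cv2.minAreaRect(cs[i])
    print(n,'outer',np.round(o,1),cv2.contourArea(cs[i]),'rect',np.round(r[0],1),np.round(r[1],1),r[2],onz('wrist',[o],17,T).round(1))
    hs=[]
    for k in range(len(cs)):
        if hi[0][k][3]==i and cv2.contourArea(cs[k])>30:
            q=cv2.minEnclosingCircle(cs[k])[0];M=cv2.moments(cs[k]);c=(M['m10']/M['m00'],M['m01']/M['m00']);hs.append(c)
    hs.sort(key=lambda c:c[1]);print(np.round(hs,1),onz('wrist',hs,17,T).round(1));R_[n]=hs
if len(R_['4'])==len(R_['5']):
    for a,b in zip(R_['4'],R_['5']): print(two(ray('wrist',a,np.load('T4.npy')),ray('wrist',b,np.load('T5.npy'))))
go(498,235,100,79)
E
python3 ins2.py
```

```text
4 outer [322.8 148.7] 5002.5 rect [323.5 149. ] [118.  55.] 90.0 [[498.3 240.4  17. ]]
[[324.1 105.5]
 [322.8 150.8]
 [321.5 193.7]] [[506.9 278.7  17. ]
 [497.9 238.4  17. ]
 [488.8 198.3  17. ]]
5 outer [309.3 172.4] 6401.5 rect [310.  172.5] [133.  62.] 90.0 [[498.6 240.7  17. ]]
[[310.4 123.9]
 [309.6 174.5]
 [308.6 222.6]] [[507.2 278.9  17. ]
 [498.5 238.9  17. ]
 [489.3 198.4  17. ]]
(array([507.09282941, 279.34214581,  10.89383704]), np.float64(0.05134117732162066))
(array([497.96197223, 238.37525736,   7.7056323 ]), np.float64(0.1461634906921366))
(array([488.84941576, 197.74581201,  12.91652941]), np.float64(0.31893547946845135))
t 8.6 at [501.7 189.1 152.1] [ 1.7994e+02 -1.0000e-02  7.8980e+01] F [0.1 1.  0.2] w 91.0
delta m [ 0.0443 -0.0124  0.0521] turn -0.0004
```

Request:
{"fn": "apply_moves", "kwargs": {
  "deltas": [
    [0.02,-0.006,0.01,0.01,1],
    [0.04,-0.012,0.03,0.028,1],
    [0.0477,-0.0131,0.06,0.028,1],
    [0.0477,-0.0131,0.1,0.028,1],
    [0.0477,-0.0131,0.115,0.028,1]
  ]
}}

```text
time_s: 9.1
ee_pos: [495.9, 238.1, 34.7]
ee_rot: [-179.9, 0.1, 77.4]
force: [-0.5, -0.3, 0.0]
gripper_width: 91.0
gripper_force: 0.0
```

```bash
python3 -c "
from h import *
go(498,238.5,7.5,77.4)"
```

```text
t 9.1 at [495.9 238.1  34.7] [-1.7987e+02  1.2000e-01  7.7410e+01] F [-0.5 -0.3  0. ] w 91.0
delta m [0.0009 0.002  0.0271] turn 0.0002
```

Request:
{"fn": "apply_moves", "kwargs": {
  "deltas": [
    [0.0005,0.001,0.01,0,1],
    [0.0005,0.001,0.02,0,1],
    [0.0005,0.001,0.025,0,1],
    [0.0005,0.001,0.025,0,1],
    [0.0005,0.001,0.025,0,1]
  ]
}}

```text
time_s: 9.6
ee_pos: [498.6, 239.1, 12.2]
ee_rot: [179.9, -0.1, 77.4]
force: [-0.5, 0.3, 0.0]
gripper_width: 91.5
gripper_force: 0.0
```

```bash
python3 -c "
from h import *
go(498,238.5,7.5,77.4)"
```

```text
t 9.6 at [498.6 239.1  12.2] [ 1.7992e+02 -5.0000e-02  7.7390e+01] F [-0.5  0.3  0. ] w 91.5
delta m [-0.0007 -0.0004  0.0047] turn -0.0002
```

Request:
{"fn": "apply_moves", "kwargs": {
  "deltas": [
    [0,0,0.002,0,0.6],
    [0,0,0.004,0,0.4],
    [0,0,0.004,0,0.2],
    [0,0,0.004,0,0],
    [0,0,0.004,0,-0.3]
  ],
  "grip_force": 35
}}

```text
time_s: 10.1
ee_pos: [498.1, 239.0, 7.5]
ee_rot: [180.0, -0.0, 77.4]
force: [-0.2, 0.2, -0.3]
gripper_width: 54.0
gripper_force: 0.3
```

Request:
{"fn": "apply_moves", "kwargs": {
  "deltas": [
    [0,0,0,0,-1],
    [0,0,0,0,-1],
    [0,0,0,0,-1],
    [0,0,0,0,-1]
  ]
}}

```text
time_s: 10.5
ee_pos: [498.1, 239.0, 7.5]
ee_rot: [180.0, -0.0, 77.4]
force: [0.3, -0.6, -0.0]
gripper_width: 53.5
gripper_force: 35.0
```

Request:
{"fn": "apply_moves", "kwargs": {
  "deltas": [
    [0,0,-0.01,0,-1],
    [0,0,-0.04,0,-1],
    [0,0,-0.09,0,-1],
    [0,0,-0.14,0,-1],
    [0,0,-0.18,0,-1]
  ]
}}

```text
time_s: 11.0
ee_pos: [498.0, 239.1, 190.9]
ee_rot: [179.9, -0.1, 77.4]
force: [0.7, 0.4, -1.8]
gripper_width: 53.7
gripper_force: 35.0
```

Request:
{"fn": "apply_moves", "kwargs": {
  "deltas": [
    [0,0,-0.03,0,-1],
    [0,0,-0.03,0,-1],
    [0,0,-0.03,0,-1]
  ]
}}

```text
time_s: 11.3
ee_pos: [497.5, 238.8, 217.7]
ee_rot: [180.0, -0.0, 77.4]
force: [1.2, 1.0, -1.3]
gripper_width: 53.9
gripper_force: 35.0
```

```bash
python3 -c "
from h import *
s=env.state();np.save('T6.npy',pose(s));cv2.imwrite('pics/w6.png',cams.grab_frame('wrist'))
go(542,-217,220,67.5)"
```

```text
t 11.35 at [496.9 238.5 216.4] [-1.7989e+02  9.0000e-02  7.7400e+01] F [-0.5  0.3 -1.8] w 53.7
delta m [-0.4347  0.1434 -0.0032] turn 0.1727
```

View pics/w6.png

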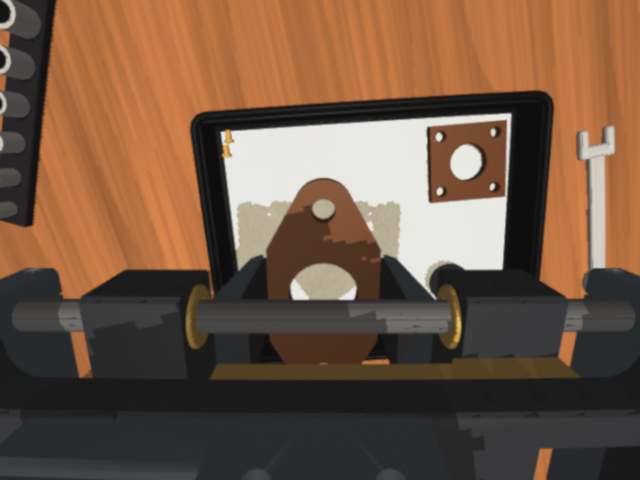

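```bash
python3 - <<'E'
from h import *
I=np.eye(4)
im=cv2.imread('pics/w6.png');g=cv2.cvtColor(im,cv2.COLOR_BGR2HSV)
m=(g[...,1]<70).astype(np.uint8);z=np.zeros_like(m);z[190:228,300:345]=1
c=max(cv2.findContours(m*z,0,cv2.CHAIN_APPROX_NONE)[0],key=cv2.contourArea).reshape(-1,2)
x,y,w,h=cv2.boundingRect(c);print(x,y,w,h)
# far edge seen = limited by underside? print candidates
for nm,uv in (('top',[x+w/2-.5,y]),('bot',[x+w/2-.5,y+h-1]),('tip',[323,178.5])):
    print(nm,[onz('wrist',[uv],zz,I).round(1).tolist() for zz in (-9.5,2.5)])
E
```

```text
312 200 23 20
top [[[46.5, -1.0, -9.5]], [[44.8, -1.0, 2.5]]]
bot [[[37.7, -1.0, -9.5]], [[35.4, -1.0, 2.5]]]
tip [[[56.1, -1.0, -9.5]], [[55.2, -1.0, 2.5]]]
```

Request:
{"fn": "apply_moves", "kwargs": {
  "deltas": [
    [-0.03,0.01,0,0.03,-1],
    [-0.07,0.023,-0.005,0.06,-1],
    [-0.115,0.038,-0.005,0.1,-1],
    [-0.16,0.053,-0.005,0.14,-1],
    [-0.205,0.068,-0.005,0.172,-1]
  ]
}}

```text
time_s: 11.85
ee_pos: [518.2, 22.4, 220.3]
ee_rot: [-179.8, 0.1, 67.5]
force: [1.6, 0.3, -1.1]
gripper_width: 53.5
gripper_force: 35.0
```

```bash
python3 -c "
from h import *
go(543,-217,220,67.5)"
```

```text
t 11.85 at [518.2  22.4 220.3] [-1.7976e+02  1.1000e-01  6.7490e+01] F [ 1.6  0.3 -1.1] w 53.5
delta m [-2.116e-01  1.146e-01  2.000e-04] turn -0.0002
```

Request:
{"fn": "apply_moves", "kwargs": {
  "deltas": [
    [-0.04,0.022,0,0,-1],
    [-0.08,0.043,0,0,-1],
    [-0.12,0.065,0,0,-1],
    [-0.16,0.087,0,0,-1],
    [-0.195,0.105,0,0,-1]
  ]
}}

```text
time_s: 12.35
ee_pos: [540.9, -198.2, 220.0]
ee_rot: [-179.7, 0.0, 67.5]
force: [0.9, 0.5, -0.3]
gripper_width: 53.6
gripper_force: 35.0
```

Request:
{"fn": "apply_moves", "kwargs": {
  "deltas": [
    [-0.008,0.005,0.01,0,-1],
    [-0.01,0.006,0.02,0,-1],
    [-0.01,0.006,0.03,0,-1],
    [-0.01,0.006,0.03,0,-1],
    [-0.01,0.006,0.03,0,-1]
  ]
}}

```text
time_s: 12.85
ee_pos: [543.6, -206.3, 192.0]
ee_rot: [-179.9, -0.0, 67.6]
force: [0.0, -0.3, -0.7]
gripper_width: 53.6
gripper_force: 35.0
```

```bash
python3 -c "
from h import *
go(543.1,-216.6,160,67.5)"
```

```text
t 12.85 at [ 543.6 -206.3  192. ] [-1.7993e+02 -1.0000e-02  6.7640e+01] F [ 0.  -0.3 -0.7] w 53.6
delta m [-0.0097  0.0035  0.032 ] turn 0.0025
```

Request:
{"fn": "apply_moves", "kwargs": {
  "deltas": [
    [-0.006,0.002,0.006,0.0025,-1],
    [-0.0097,0.0035,0.014,0.0025,-1],
    [-0.0097,0.0035,0.022,0.0025,-1],
    [-0.0097,0.0035,0.022,0.0025,-1],
    [-0.0097,0.0035,0.022,0.0025,-1]
  ]
}}

```text
time_s: 13.35
ee_pos: [543.2, -218.1, 170.1]
ee_rot: [-180.0, -0.0, 67.4]
force: [-0.2, 0.2, -1.8]
gripper_width: 53.7
gripper_force: 35.0
```

```bash
python3 -c "
from h import *
s=env.state();np.save('T7.npy',pose(s));im=cams.grab_frame('wrist');cv2.imwrite('pics/w7.png',im)
go(543.1,-216.6,160,67.5)
cv2.imwrite('pics/c7.png',cv2.resize(im[160:310,230:430],None,fx=4,fy=4,interpolation=2))
print(onz('wrist',[[323,209]],0,np.eye(4)))
"
```

```text
t 13.4 at [ 543.4 -218.1  170.5] [179.99  -0.    67.39] F [ 0.2  0.3 -0.9] w 53.6
delta m [ 0.0013 -0.0009  0.0105] turn -0.0019
[[40.62819204 -1.05711582  0.        ]]
```

View pics/c7.png

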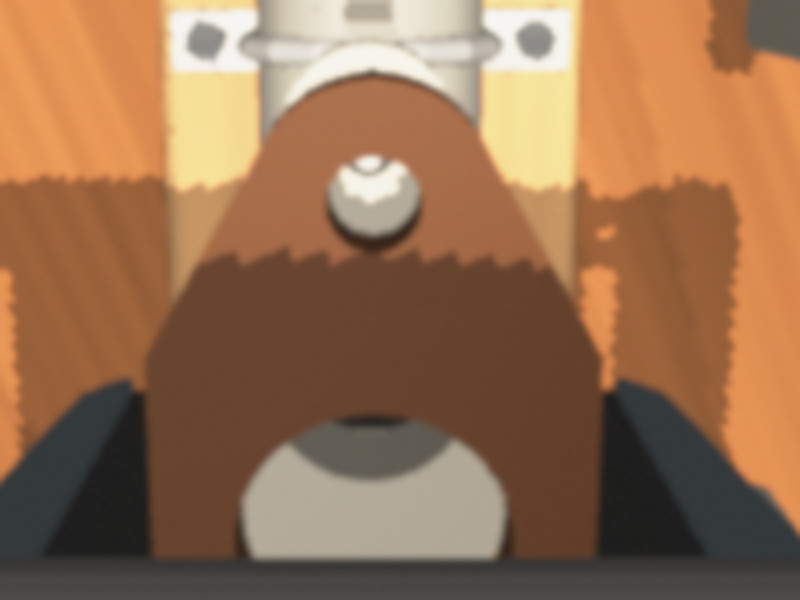

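```bash
python3 - <<'E'
from h import *
print(onz('wrist',[[322.75,200.75],[322.75,199.2]],23.3,np.eye(4)).round(2))
print(onz('wrist',[[323.3,210.75]],-3.5,np.eye(4)).round(2), onz('wrist',[[323,222.5]],2.5,np.eye(4)).round(2))
E
```

```text
[[41.38 -1.22 23.3 ]
 [42.23 -1.22 23.3 ]]
[[40.36 -0.91 -3.5 ]] [[33.47 -1.06  2.5 ]]
```

Request:
{"fn": "apply_moves", "kwargs": {
  "deltas": [
    [0.0008,-0.0004,0.004,0,-1],
    [0.0008,-0.0004,0.012,0,-1],
    [0.0008,-0.0004,0.02,0,-1],
    [0.0008,-0.0004,0.025,0,-1],
    [0.0008,-0.0004,0.028,0,-1]
  ]
}}

```text
time_s: 13.9
ee_pos: [542.9, -217.1, 141.5]
ee_rot: [-179.9, 0.0, 67.4]
force: [-0.0, -0.7, -1.4]
gripper_width: 53.2
gripper_force: 35.0
```

Request:
{"fn": "apply_moves", "kwargs": {
  "deltas": [
    [0,0,0.002,0,-1],
    [0,0,0.004,0,-1],
    [0,0,0.006,0,-1],
    [0,0,0.006,0,-1]
  ]
}}

```text
time_s: 14.3
ee_pos: [543.2, -217.2, 136.3]
ee_rot: [-180.0, 0.0, 67.4]
force: [1.3, -0.1, -1.1]
gripper_width: 53.8
gripper_force: 35.0
```

Request:
{"fn": "apply_moves", "kwargs": {
  "deltas": [
    [0,0,0.003,0,-1],
    [0,0,0.006,0,-1],
    [0,0,0.01,0,-1],
    [0,0,0.014,0,-1],
    [0,0,0.014,0,-1]
  ]
}}

```text
time_s: 14.8
ee_pos: [542.8, -217.0, 121.6]
ee_rot: [-179.9, 0.0, 67.4]
force: [-0.5, 0.3, -1.3]
gripper_width: 53.5
gripper_force: 35.0
```

Request:
{"fn": "apply_moves", "kwargs": {
  "deltas": [
    [0,0,0.0015,0,-1],
    [0,0,0.003,0,-1],
    [0,0,0.003,0,-1]
  ]
}}

```text
time_s: 15.1
ee_pos: [543.2, -217.2, 119.3]
ee_rot: [-180.0, 0.0, 67.4]
force: [0.2, 0.1, -0.7]
gripper_width: 53.7
gripper_force: 35.0
```

Request:
{"fn": "apply_moves", "kwargs": {
  "deltas": [
    [0,0,0.001,0,-1],
    [0,0,0.002,0,-1],
    [0,0,0.002,0,-1]
  ]
}}

```text
time_s: 15.4
ee_pos: [543.3, -217.3, 117.5]
ee_rot: [180.0, 0.0, 67.4]
force: [1.1, -0.4, -0.9]
gripper_width: 53.8
gripper_force: 35.0
```

Request:
{"fn": "apply_moves", "kwargs": {
  "deltas": [
    [0,0,0.0007,0,-1],
    [0,0,0.0007,0,-1]
  ]
}}

```text
time_s: 15.6
ee_pos: [543.3, -217.3, 117.5]
ee_rot: [180.0, 0.0, 67.4]
force: [-0.7, 0.4, 5.3]
gripper_width: 53.6
gripper_force: 35.0
```

Seated on the pad (contact force). Release slowly, go up.

Request:
{"fn": "apply_moves", "kwargs": {
  "deltas": [
    [0,0,0,0,0.3],
    [0,0,0,0,0.5],
    [0,0,0,0,0.8],
    [0,0,0,0,0.8],
    [0,0,0,0,0.8]
  ]
}}

```text
time_s: 16.1
ee_pos: [543.3, -217.2, 116.6]
ee_rot: [-180.0, 0.0, 67.4]
force: [-0.5, -0.2, -0.5]
gripper_width: 82.2
gripper_force: 0.0
```

Request:
{"fn": "apply_moves", "kwargs": {
  "deltas": [
    [0,0,-0.01,0,0.8],
    [0,0,-0.03,0,0.8],
    [0,0,-0.07,0,0.8],
    [0,0,-0.11,0,0.8],
    [-0.03,0,-0.15,0,0.8]
  ]
}}

```text
time_s: 16.6
ee_pos: [532.6, -242.9, 269.1]
ee_rot: [179.9, -0.1, 67.6]
force: [0.8, -1.7, 0.0]
gripper_width: 81.7
gripper_force: 0.0
```

Request:
{"fn": "apply_moves", "kwargs": {
  "deltas": [
    [-0.04,0,0,0,0.8],
    [-0.05,0,0,0,0.8],
    [-0.05,0,0,0,0.8]
  ]
}}

```text
time_s: 16.9
ee_pos: [511.8, -292.0, 267.0]
ee_rot: [180.0, -0.0, 67.3]
force: [0.3, -0.3, -0.9]
gripper_width: 82.1
gripper_force: 0.0
```

```bash
python3 -c "
from h import *
a=cams.grab_frame('wrist');b=cams.grab_frame('scene')
f=cv2.resize(b[130:320,190:440],(500,380),interpolation=2)
im=np.zeros((380,800,3),np.uint8);im[:,:500]=f;im[:,500:]=cv2.resize(a[30:270,230:420],(300,380),interpolation=2);cv2.imwrite('pics/e.png',im)
go(0,0,0,0)"
```

```text
t 17.0 at [ 512.5 -290.3  266.3] [-1.7993e+02 -6.0000e-02  6.7380e+01] F [ 0.1  0.9 -0.8] w 82.1
delta m [ 0.0706 -0.5844  0.2671] turn 1.1761
```

View pics/e.png

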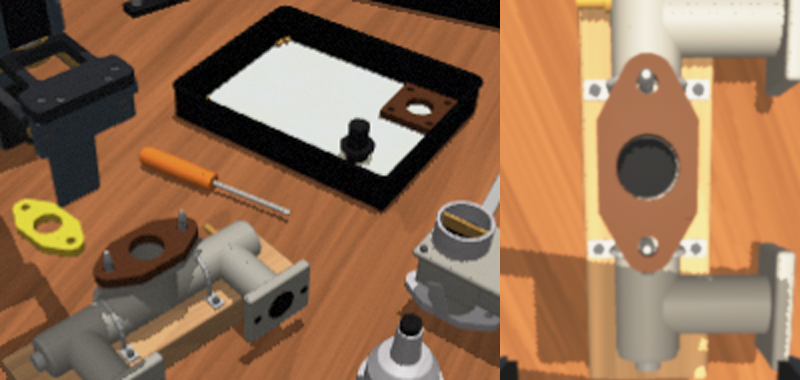

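The insulator lies flat over both studs: crop (147,250) in the scene view, studs at (646,80) and (646,243) in the wrist view. The plug stands upright in the bare corner at (357,140), and everything else is untouched.

```bash
python3 -c "
from h import *
print(env.job_done())"
```

```text
the job is handed in; nothing more can be done
None
```

The job is handed in after about 17 s: the plug stands upright in the tray's bare corner, and the insulator lies flat on the pad over both studs; I moved no other part or tool.

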